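Tip the loose lid off the hook tub and lay it on the mat

ROBOT

A 6-joint arm with a two-finger parallel gripper is mounted at the origin on a cart in front of the work surface, level with it; the furniture and walls round the work are solid. World frame = base frame: x ahead of the robot, y to its left, z up, the work surface at z = 0. Lengths are in m, angles in rad, forces in N, time in s.
With the tool pointing down it reaches from about 0.25 to 0.775 m from the base axis. Payload 8.9 kg.
Tool frame: the origin (TCP) lies midway between the tips of the shut fingers; the grasp point (between the pads) lies 19 mm behind it (robot.grasp_offset is the z of the grasp point in the tool frame, in m); z points along the fingers, y is the line along which they close (so a half turn about z gives the same grasp; the last joint's range is limited). The gripper opens to 85 mm and grips with 20 to 120 N. Pads are 22 mm wide; open, the fingers measure 114 mm over their backs; the gripper's body (76 mm by 85 mm) begins 54 mm behind the grasp point. The pads swing forward as they close: fully open they stand 13 mm farther back than shut.
Start: joints at [-1.293, 0.291, -0.153, 1.127, 0, 1.431], TCP at [0.213, -0.48, 0.231] pointing down, gripper open.
Joint ranges: [-2.52, 2.52], [-0.91, 1.74], [-1.3, 1.37], [-1.96, 2.02], [-1.52, 1.47], [-3.14, 3.14]. Speed limits (rad/s): [2.22, 2.22, 2.79, 3.14, 3.14, 3.14].

INTERFACE

Orientations are given as a 3x3 rotation matrix whose columns are the frame's x, y, z axes.
In Python, from rig import telemetry, vision, robot gives the robot as it stands. The module is installed in compiled form; this text tells all that it offers.
- The arm moves only by the shell command python3 -m crank 'ROWS' [FORCE]. ROWS is JSON, a list of rows, each a list of 7 numbers: the turn, a rotation vector about the world's x, y, z in degrees, then the shift along the world's x, y, z in mm, then the opening, from 0 (shut) to 1 (fully open). A call has 1 to 20 rows; each row shifts and turns the commanded pose from where the row before left it; what a row does not reach is not made up. A row lasts 1/8 s, in which the tool goes at most 62.5 mm and 10.7 degrees, less where a joint would pass 70% of its speed; a pose out of reach is approached as far as the arm can. A call is refused whole if a number of a shift passes 62.5 or a number of a turn 10.7, either way. A call with a gripper value outside its range is refused whole. The fingers move at their own pace and stop on an object; FORCE is the grip in N (left out, the last holds). Time passes only in rows, so rows that do not move let the fingers close. It gives the time, the measured TCP pose, the force, the opening and the grip force at its end, in the units of the state.
- telemetry.state(): the state, without advancing time (a new reading comes with each control period).
- vision.read_camera(name): name is "scene" or "side" or "wrist"; returns (picture, depth): 480x640x3 uint8, red, green, blue; 480x640 float32, m along the optical axis (not along the pixel's ray), 0 where there is no reading.
- vision.get_calibration(name): a dict with "fx", "fy", "cx", "cy" (pixels), "R" (3x3) and "t" (3): a world point X has camera coordinates R X + t; the wrist camera has in their place "mount" (4x4, takes a point from camera to tool coordinates, whose origin is the TCP and whose axes are the flange's). Camera axes: x right, y down, z forward; pixel columns grow to the right and rows downward; lengths in m; the calibration is good to about 2 mm. A picture is of the moment at which its call begins: read the wrist's pose just before it. get_calibration takes no time and is no camera call.
- robot.finish_job(): hands the job in; it is judged then, once.
The state is a dict: "clock": time; "qpos": joint angles; "qvel": joint speeds; "joint_efforts": joint torques, N m; "tool_pos": TCP position; "ee_rot": TCP orientation; "contact_force": force on the tool from outside, world axes, zero at the start; "moment": the same for the moment, N m; "gripper_width": finger opening in m; "finger_force": force on a finger pad.
Only numpy, scipy, OpenCV 4.12 (cv2) and the standard library are available. Lean on these libraries where they do the work, as an engineer would, in place of code of your own. Each camera call takes 0.05 s, during which the arm holds its last target. There are 200 camera calls.

TASK

Open the steel tub of snap hooks: tip its loose lid up from under the long front lip, which sticks out on the side away from the tub's high back panel, until it stands on its back edge and leans against that panel by itself. Then take the raised lip, lift the lid off the tub and lay it flat in the middle of the rubber mat; lay it down, do not drop it, and leave the V block and the two rolls where they are.

Things in the scene. Friction and masses are not known exactly. Their poses are not given: they have to be found in the camera images.
- tub: Fixed open steel tub, 90 (x) x 125 (y) x 80 mm high, wall 3 mm, three black snap hooks inside. Origin at the centre of its underside, z up; -x is its front, which looks to the right (world -y) or right and towards the robot. Behind the rear wall (outer face x = +45 mm) a 15 mm gap, open from above and clear 30 mm deep below the rim, then the upright back panel from x = +60 mm, 3 mm thick, top at z = 130 mm.
- lid: Loose grey plastic lid, 0.1 to 0.2 kg, not latched: plate x -69 to +55, y -69 to +69, z 0 to 8 mm; under it a plug x -39.5 to +39.5, y -57 to +57, z -6 to 0 mm, that sits in the tub's mouth with 2.5 mm play. Origin in the plane of the plate's underside at the plug's middle, z out of the top. Seated, its axes agree with the tub's and its origin is 80 mm above the tub's.
- lid_lip (a point): Middle of the edge of the lid's front lip, at half its thickness (lid x = -69, z = 4 mm); axes as the lid's. The lip is 8 mm thick and stands out 24 mm over the tub's front wall (29 mm from the plug); the raised lip can be gripped across its thickness.
- lid_tail (a point): Middle of the lid's back edge, at half its thickness (lid x = +55, z = 4 mm); axes as the lid's. The plate stands out 10 mm behind the tub's rear wall. As the lid tips up about the rear rim this tail goes down into the gap, the plug hooks over the rim, and past upright the lid leans steadily on the panel, 5 to 12 degrees beyond upright, underside to the front.
- mat: Fixed black rubber mat, 200 x 200 x 2 mm, flat on the worktop to the left of the tub. Origin at the centre of its underside, z up. Nothing stands on it.
- v_block: Bystander: loose ground steel V block, 45 x 50 x 34 mm, beside the tub, on its +y side (towards the robot). Origin at the centre of its underside.
- tape_roll: Bystander: loose roll of black tape lying flat, 63 mm across, 19 mm high, behind the tub's back panel. Origin at the centre of its underside.
- label_roll: Bystander: loose white roll of labels, 68 mm across, 30 mm high, lying flat beyond the tub, farther from the robot. Origin at the centre of its underside.

How it is judged:
On the way, in this order (a step that is already met when the one before it is completed fails the run):
1. the lid stands tipped up on its back edge on the tub, more than 80 degrees, and the fingers have let go of it (angle between lid's own z axis and vertical above 1.4 rad and z of lid_tail in the frame of tub below 0.085 m and contact force between lid and tub above 0.1 N and contact force between lid and the fingers below 0.1 N and y of lid_tail in the frame of tub between -0.05 and 0.05 m), for 0.2 s.
2. the lid is held by the fingers and lifted clear of the tub (z of lid_tail in the frame of tub above 0.085 m and contact force between lid and the fingers above 0.5 N and contact force between lid and tub below 0.05 N), for 0.1 s.
At the end, for the whole second after the job is handed in: The lid lies flat (within 6 degrees, either face up) and at rest on the mat, its origin within 40 mm of the mat's middle along both of the mat's axes, and is released ((angle between lid's own z axis and vertical below 0.1 rad or angle between lid's own z axis and vertical above 3.04 rad) and z of lid in the frame of mat below 0.02 m and contact force between lid and mat above 0.1 N and linear speed of lid below 0.02 m/s and x of lid in the frame of mat between -0.04 and 0.04 m and y of lid in the frame of mat between -0.04 and 0.04 m); the robot touches nothing.
It fails at once if the V block is shifted by more than 20 mm (distance of v_block from where it was at the start of the episode above 0.02 m).
It fails at once if the tape roll is shifted by more than 20 mm (distance of tape_roll from where it was at the start of the episode above 0.02 m).
It fails at once if the label roll is shifted by more than 20 mm (distance of label_roll from where it was at the start of the episode above 0.02 m).
It fails at once if the lid is dropped or flung: faster than 1.2 m/s while the fingers do not touch it (linear speed of lid above 1.2 m/s and contact force between lid and the fingers below 0.05 N).
It also fails if it takes over 62 s, if anything falls off the work surface, if the arm or the gripper's body presses on something with over 40 N, if the wrist force passes 120 N, or if a joint passes its speed limit or range.

## Working session

There is one attempt and no reset: what is moved stays moved. The work goes in short steps, Python scripts to look and compute and a shell command to move; the robot and the scene stay as the last step left them, time stands still between calls to the robot, and variables do not carry over. Pictures are saved under pics/ and viewed, at most 13 in all, crops included, and the job is handed in when it is done.

```bash
mkdir -p pics; cat > h.py <<'E'
import numpy as np,cv2
from rig import telemetry, vision, robot
def cloud(name):
    s=telemetry.state(); im,d=vision.read_camera(name); c=vision.get_calibration(name)
    v,u=np.mgrid[:480,:640]; P=np.dstack([(u-c['cx'])/c['fx']*d,(v-c['cy'])/c['fy']*d,d])
    if 'mount' in c:
        M=np.array(c['mount']); P=P@M[:3,:3].T+M[:3,3]; P=P@np.array(s['ee_rot']).T+np.array(s['tool_pos'])
    else: P=(P-np.array(c['t']))@np.array(c['R'])
    P[d==0]=np.nan
    return im,P
def save(n,im): cv2.imwrite('pics/'+n,cv2.cvtColor(im,cv2.COLOR_RGB2BGR))
E
python3 - <<'E'
from h import *
s=telemetry.state(); print(s, robot.grasp_offset)
ims=[]
for n in('scene','side'):
    im,P=cloud(n); np.savez(n+'.npz',im=im,P=P); save(n+'0.png',im)
E
```

```text
{'clock': 0.0, 'qpos': array([-1.29329270e+00,  2.91283063e-01, -1.54105007e-01,  1.12668207e+00,
        1.30707971e-05,  1.43150274e+00]), 'qvel': array([ 2.81510330e-04, -1.68963892e-05, -1.54142318e-03,  5.28396423e-05,
        1.61568971e-03, -7.33697467e-04]), 'joint_efforts': array([ 1.99171962e-03, -5.37146616e+01,  3.31366968e+01,  1.59556529e-02,
       -1.38668479e-04, -3.58988252e-07]), 'tool_pos': array([ 0.21243238, -0.47964327,  0.2307388 ]), 'ee_rot': array([[ 9.14390260e-01,  4.04833718e-01, -3.36398387e-04],
       [ 4.04833814e-01, -9.14389454e-01,  1.22866375e-03],
       [ 1.89805377e-04, -1.25966361e-03, -9.99999189e-01]]), 'contact_force': array([-0.60797232,  0.37626134,  1.42572085]), 'moment': array([-0.00789283,  0.03956833,  0.00346422]), 'finger_force': 0.0, 'gripper_width': 0.08558629055620857} -0.0187
```

View pics/scene0.png

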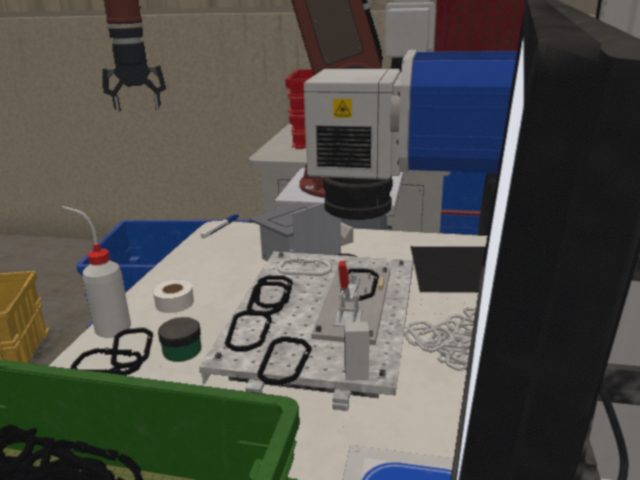

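View pics/side0.png

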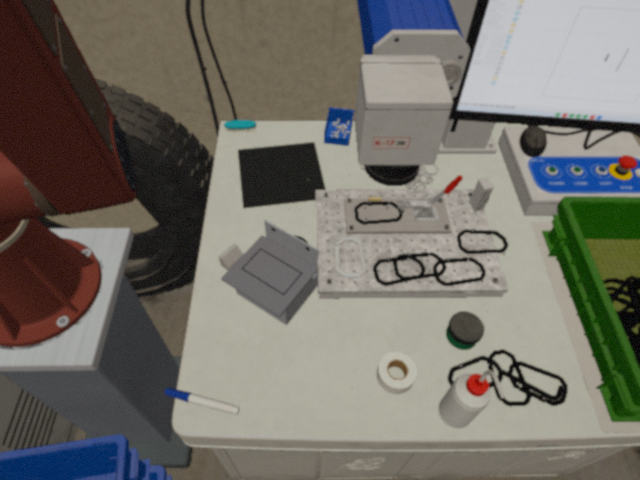

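The side view shows the mat as a black square around pixel (280,172). The lid is around (272,270), with its front edge from (222,277) to (288,320) and the panel behind it at (290,243). The white label roll is at (397,372) and the V block at (232,257).

```bash
python3 - <<'E'
from h import *
f=np.load('side.npz'); im=f['im'].astype(int);P=f['P']
for n,(v,u) in dict(lab=(358,397),mat=(172,280),lid=(270,270),panel=(240,290),vb=(255,228),pen=(405,220),machine=(165,400),machlow=(150,400),plate=(280,330),base=(290,60)).items(): print(n,P[v,u].round(3))
# lid top
z=P[...,2]; g=np.zeros(z.shape,bool); g[200:330,205:335]=1
m=(abs(z-.088)<.004)&g
q=P[m]; print(m.sum(), q[:,2].mean())
r=cv2.minAreaRect((q[:,:2]*1000).astype(np.float32)); print('lid rect mm',r,cv2.boxPoints(r))
p=(z>.105)&(z<.15)&g; q=P[p]; r=cv2.minAreaRect((q[:,:2]*1000).astype(np.float32)); print('panel',p.sum(),r,cv2.boxPoints(r),q[:,2].max())
g[:]=0; g[130:215,225:335]=1
m=(im.max(2)<50)&g&(abs(z)<.02); q=P[m]; r=cv2.minAreaRect((q[:,:2]*1000).astype(np.float32)); print('mat',m.sum(),r,cv2.boxPoints(r))
for n,bx in dict(vb=(240,275,210,245),lab=(350,395,375,420)).items():
    q=P[bx[0]:bx[1],bx[2]:bx[3]].reshape(-1,3); q=q[(q[:,2]>.02)&(q[:,2]<.05)]; print(n,np.nanmin(q,0),np.nanmax(q,0))
# height map of everything >0.05 coarse
for zz in [.03,.1,.2,.3]:
    q=P[(z>zz)&(z<zz+.1)&(P[...,0]>.2)&(P[...,0]<.8)]; print(zz,len(q)); 
    h,_,_=np.histogram2d(q[:,0],q[:,1],bins=[np.arange(.2,.85,.05),np.arange(-.6,.5,.05)]); print((h>3).astype(int))
E
cat > c.py <<'E'
E
python3 - <<'E'
import cv2
im=cv2.imread('pics/side0.png')[120:420,170:570]
cv2.imwrite('pics/crop0.png',cv2.resize(im,(800,600),interpolation=cv2.INTER_CUBIC))
E
```

```text
lab [ 0.706 -0.165  0.031]
mat [0.481 0.329 0.003]
lid [ 0.476 -0.012  0.087]
panel [0.513 0.039 0.112]
vb [0.383 0.061 0.032]
pen [ 0.395 -0.239  0.015]
machine [0.708 0.095 0.255]
machlow [0.698 0.079 0.305]
plate [ 0.59  -0.016  0.056]
base [ 0.077 -0.032  0.052]
4251 0.08839714054251321
lid rect mm ((477.79425048828125, -15.251693725585938), (133.57553100585938, 139.8758087158203), 55.03478240966797) [[ 382.20547    -29.904324 ]
 [ 496.83374   -110.064224 ]
 [ 573.38306     -0.5990639]
 [ 458.75476     79.56084  ]]
panel 489 ((514.14697265625, 38.90452194213867), (5.427567005157471, 125.31629943847656), 54.93461990356445) [[461.30234    72.68108  ]
 [563.8734      0.6855147]
 [566.9916      5.12796  ]
 [464.42053    77.12353  ]] 0.1339148484797738
mat 4158 ((482.064453125, 326.90252685546875), (191.44847106933594, 195.63775634765625), 8.411928176879883) [[373.0602  409.66568]
 [401.67984 216.13258]
 [591.0687  244.13937]
 [562.4491  437.6725 ]]
vb [0.36355509 0.03632206 0.02003806] [0.40694416 0.09132995 0.03752172]
lab [ 0.67006522 -0.22021175  0.02000278] [ 0.7382449  -0.150907
[... 1518 characters left out ...]
 1 0 0 0 0 0]
 [0 0 0 0 0 0 0 0 0 0 0 0 0 1 1 0 0 0 0 0 0]
 [0 0 0 0 0 0 0 0 0 0 0 0 0 1 1 0 0 0 0 0 0]
 [0 0 0 0 0 0 1 0 0 0 0 0 0 1 1 0 0 0 0 0 0]]
0.3 13446
[[0 0 0 0 0 0 0 0 0 0 0 1 0 1 1 0 0 0 0 0 0]
 [0 0 0 0 0 0 0 0 0 0 0 1 1 1 0 0 0 0 0 0 0]
 [0 0 0 0 0 0 0 0 0 0 0 0 0 0 0 0 0 0 0 0 0]
 [0 0 0 0 0 0 0 0 0 0 0 0 0 0 0 0 0 0 0 0 0]
 [0 0 0 0 0 0 0 0 0 0 0 0 0 0 0 0 0 0 0 0 0]
 [0 0 0 0 0 0 0 0 0 0 0 0 0 0 0 0 0 0 0 0 0]
 [0 0 0 0 0 0 0 0 0 0 0 0 0 0 0 0 0 0 0 0 0]
 [0 0 0 0 0 0 0 0 0 0 0 0 0 0 0 0 0 0 0 0 0]
 [0 0 0 0 0 0 0 0 0 0 0 0 0 1 1 1 1 0 0 0 0]
 [0 0 0 0 0 0 0 0 0 0 0 0 0 1 1 1 1 1 1 1 1]
 [0 0 0 0 0 0 0 0 0 0 0 0 0 1 1 1 1 0 0 0 0]
 [0 0 0 0 0 0 0 0 0 0 0 0 0 1 1 1 1 0 0 0 0]]
```

View pics/crop0.png

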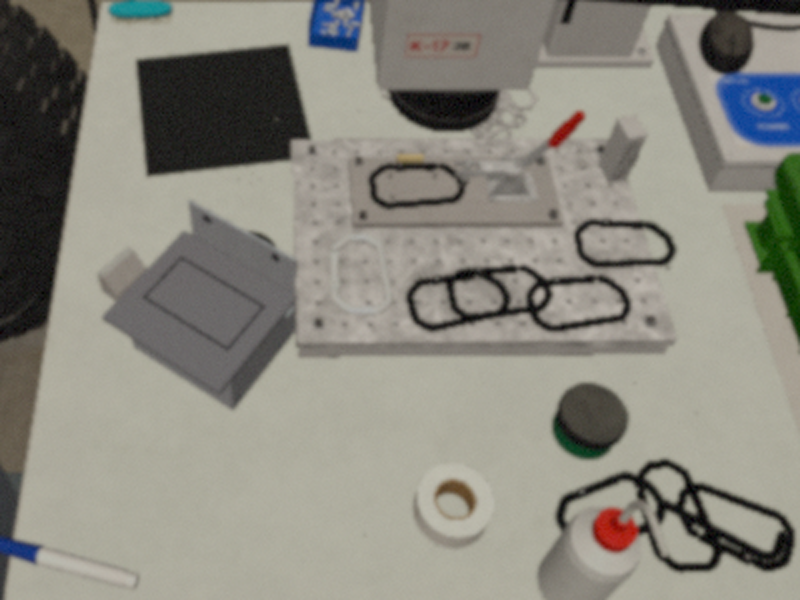

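```bash
python3 -m crank '[[0,0,-7,15,39,0,0],[0,0,-7,15,39,0,0],[1.5,-8.5,0,15,39,0,0],[1.5,-8.5,0,15,39,0,0],[1.5,-8.5,0,15,39,0,0],[1.5,-8.5,0,15,39,0,0],[1.5,-8.5,0,15,39,0,0],[1.5,-8.5,0,15,39,0,0],[0,0,0,15,39,0,0],[0,0,0,15,39,0,0],[0,0,0,0,0,0,0],[0,0,0,0,0,0,0]]'
python3 -c "
from h import *
s=telemetry.state();print(s['qpos'].round(3),s['ee_rot'].round(3),s['tool_pos'])"
```

```text
clock: 1.6
tool_pos: [0.3626, -0.0905, 0.2316]
ee_rot: [[0.609, 0.173, 0.774], [0.107, -0.985, 0.136], [0.786, 0.0, -0.619]]
contact_force: [0.7, -0.6, 0.4]
gripper_width: -0.0
finger_force: 0.0
[-1.307 -0.343 -1.119  0.682  0.899  1.715] [[ 0.609  0.173  0.774]
 [ 0.107 -0.985  0.136]
 [ 0.786  0.    -0.619]] [ 0.36256139 -0.09047134  0.23155327]
```

```bash
python3 -m crank '[[0,0,9,5,-10,0,0],[0,0,9,10,-8,0,0],[0,0,9,10,-6,0,0],[0,0,9,10,0,-20,0],[0,0,0,0,0,-30,0],[0,0,0,0,0,-30,0],[0,0,0,0,0,-20,0],[0,0,0,0,0,0,0],[0,0,0,0,0,0,0]]'
python3 - <<'E'
from h import *
s=telemetry.state();print(s['qpos'].round(3))
im,P=cloud('side');save('side1.png',im[150:390,150:470].repeat(2,0).repeat(2,1))
E
```

```text
clock: 2.72
tool_pos: [0.3976, -0.115, 0.1315]
ee_rot: [[0.432, 0.718, 0.546], [0.443, -0.696, 0.565], [0.786, -0.002, -0.618]]
contact_force: [-0.2, 0.2, 0.4]
gripper_width: 0.0
finger_force: 0.0
[-1.132  0.401 -0.744  0.849  0.825  1.022]
```

View pics/side1.png

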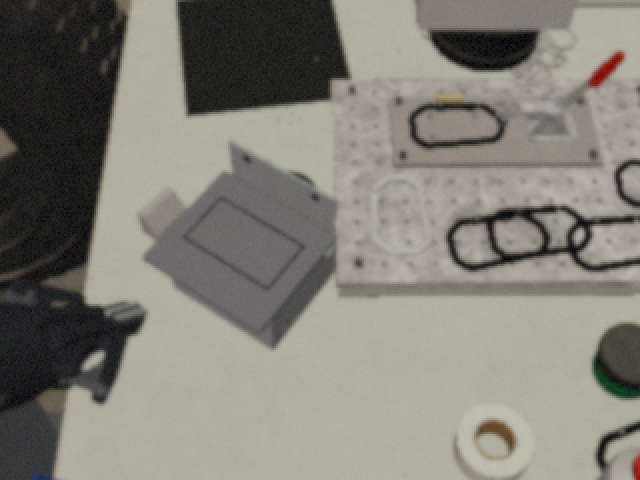

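```bash
python3 -m crank '[[0,0,0,0,0,-25,0],[0,0,0,0,0,-25,0],[0,0,0,0,0,-26,0],[0,0,0,0,0,0,0],[0,0,0,10,14,0,0],[0,0,0,10,14,0,0],[0,0,0,8,11,0,0],[0,0,0,6,9,0,0],[0,0,0,6,9,0,0],[0,0,0,0,0,0,0],[0,0,0,0,0,0,0]]'
```

```text
clock: 4.15
tool_pos: [0.4377, -0.0576, 0.0559]
ee_rot: [[0.431, 0.719, 0.546], [0.444, -0.695, 0.565], [0.786, -0.001, -0.619]]
contact_force: [-0.6, 0.4, -0.2]
gripper_width: 0.0
finger_force: 0.0
```

```bash
python3 -m crank '[[0,0,0,0,0,8,0],[0,0,0,0,0,8,0],[0,0,0,0.6,0.9,9,0],[0,0,0,0.6,0.9,9,0],[0,0,0,0.7,1,8,0],[0,0,0,1.9,2.7,8,0],[0,0,0,1.9,2.7,8,0],[0,0,0,1.9,2.7,8,0],[0,0,0,3.1,4.4,7,0],[0,0,0,3.1,4.4,7,0],[0,0,0,3.1,4.4,7,0],[0,0,0,0,0,0,0]]'
python3 - <<'E'
from h import *
im,P=cloud('side');save('side2.png',im[150:390,150:470].repeat(2,0).repeat(2,1))
E
```

```text
clock: 5.65
tool_pos: [0.4546, -0.0326, 0.1427]
ee_rot: [[0.43, 0.719, 0.546], [0.444, -0.695, 0.565], [0.786, -0.001, -0.619]]
contact_force: [0.0, -0.7, -0.0]
gripper_width: -0.0002
finger_force: 0.2
```

View pics/side2.png

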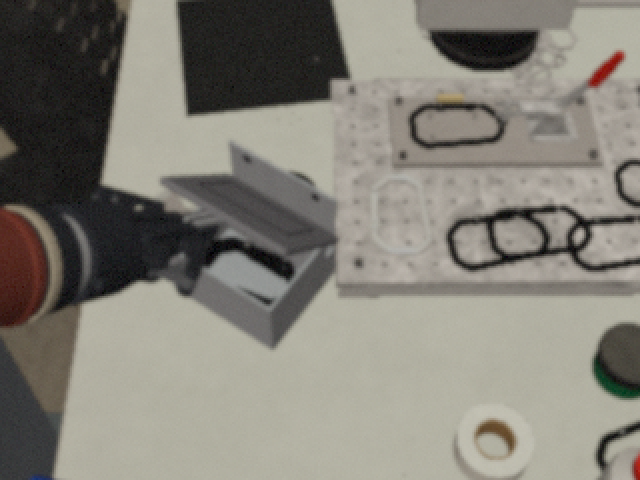

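The lid is tipped about halfway, with its underside resting on the fingertip around (205,225) and the tub mouth open. I'll continue along the arc.

```bash
python3 -m crank '[[0,0,0,3,4.3,4,0],[0,0,0,3,4.3,4,0],[0,0,0,3,4.3,4,0],[0,0,0,3,4.3,4,0],[0,0,0,2.8,3.9,2,0],[0,0,0,2.8,3.9,2,0],[0,0,0,2.8,3.9,2,0],[0,0,0,2.8,3.9,2,0],[0,0,0,2.8,3.9,2,0],[0,0,0,2.4,3.5,1,0],[0,0,0,2.4,3.5,1,0],[0,0,0,2.4,3.5,1,0],[0,0,0,2.4,3.5,0,0],[0,0,0,2,2.9,0,0],[0,0,0,2,2.9,0,0],[0,0,0,2,2.9,0,0],[0,0,0,2,2.9,0,0],[0,0,0,0,0,0,0]]'
python3 - <<'E'
from h import *
im,P=cloud('side');save('side3.png',im[150:390,150:470].repeat(2,0).repeat(2,1))
E
```

```text
clock: 7.95
tool_pos: [0.498, 0.0296, 0.1713]
ee_rot: [[0.431, 0.719, 0.546], [0.444, -0.695, 0.565], [0.786, -0.002, -0.619]]
contact_force: [-0.5, -0.7, 1.2]
gripper_width: -0.0003
finger_force: 0.0
```

View pics/side3.png

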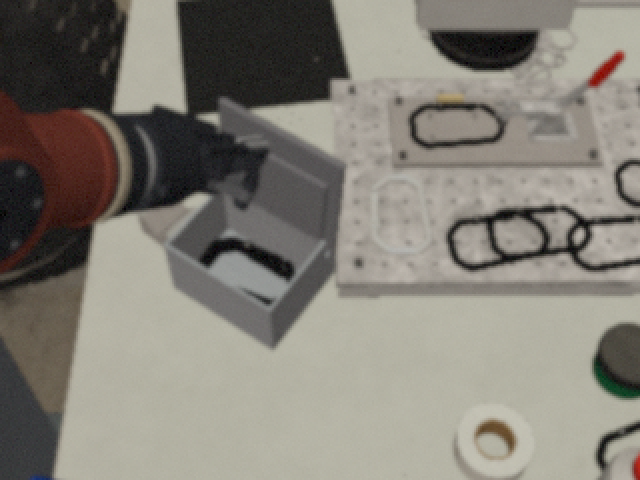

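The lid now leans on the panel, with its underside facing front and its top edge from about (222,100) to (343,165). I'll back off and measure it.

```bash
python3 -m crank '[[0,0,0,-6,-8,0,0],[0,0,0,-12,-16,0,0],[0,0,0,-12,-16,6,0],[0,0,0,-12,-16,30,0],[0,0,0,-12,-16,40,0],[0,0,0,0,0,40,0],[0,0,0,0,0,0,0]]'
cat > m.py <<'E'
from h import *
from scipy.spatial.transform import Rotation as Ro
ex=np.array([.574,.819,0]);ey=np.array([-.819,.574,0]);ez=np.array([0,0,1.]);C=np.array([.4788,-.0115,0])
def tub(P): return np.stack([(P-C)@ex,(P-C)@ey,P[...,2]],-1)
def rot(Rt):
    s=telemetry.state(); return np.degrees(Ro.from_matrix(Rt@np.array(s['ee_rot']).T).as_rotvec()).round(1)
E
python3 - <<'E'
from m import *
for n in('side','scene'):
    im,P=cloud(n);T=tub(P)
    m=(T[...,2]>.14)&(T[...,2]<.2)&(abs(T[...,1])<.07)&(T[...,0]>.03)&(T[...,0]<.09);q=T[m]
    print(n,len(q))
    if len(q)<30: continue
    for z in np.arange(.14,.2,.01):
        a=q[(q[:,2]>=z)&(q[:,2]<z+.01)]
        if len(a): print(z.round(2),len(a),np.percentile(a[:,0],[5,50,95]).round(4),a[:,1].min().round(3),a[:,1].max().round(3))
b=np.radians(8); z=-np.sin(b)*ex-np.cos(b)*ez;y=np.cos(b)*ex-np.sin(b)*ez
print(rot(np.stack([np.cross(y,z),y,z],1)))
E
```

```text
clock: 8.88
tool_pos: [0.4448, -0.044, 0.2894]
ee_rot: [[0.429, 0.718, 0.548], [0.446, -0.696, 0.563], [0.786, 0.003, -0.619]]
contact_force: [0.1, -1.1, -1.5]
gripper_width: 0.0001
finger_force: 0.0
side 1517
0.14 233 [0.0474 0.049  0.0552] -0.07 0.065
0.15 356 [0.0487 0.0514 0.057 ] -0.07 0.066
0.16 269 [0.051  0.0567 0.0583] -0.069 0.065
0.17 251 [0.0564 0.058  0.0596] -0.07 0.067
0.18 405 [0.0577 0.0602 0.0655] -0.07 0.068
0.19 3 [0.0584 0.0611 0.0619] -0.025 0.013
scene 925
0.14 178 [0.0584 0.061  0.0633] -0.07 0.023
0.15 181 [0.0594 0.0618 0.0641] -0.07 0.022
0.16 173 [0.0607 0.0631 0.0654] -0.07 0.017
0.17 175 [0.0619 0.0639 0.0663] -0.069 0.016
0.18 206 [0.0607 0.0647 0.0675] -0.069 0.015
0.19 12 [0.0605 0.0627 0.0669] -0.06 0.002
[-59.4   2.8  94.9]
```

```bash
python3 - <<'E'
from m import *
b=np.radians(6.5); z=-np.sin(b)*ex-np.cos(b)*ez;y=np.cos(b)*ex-np.sin(b)*ez
print(rot(np.stack([np.cross(y,z),y,z],1)))
for n in('side','scene'):
    P=np.load(n+'.npz')['P']; q=P[(P[...,2]>.15)&(P[...,2]<.7)&(P[...,0]>.45)&(P[...,0]<1.2)&(abs(P[...,1])<.5)]
    print(n,q[:,0].min(), 'nearest',q[np.argsort(np.hypot(q[:,0]-.514,q[:,1]-.037))[::200][:5]].round(3))
E
```

```text
[-59.1   1.2  94.3]
side 0.6326375976523606 nearest [[0.633 0.08  0.385]
 [0.636 0.083 0.306]
 [0.633 0.097 0.295]
 [0.633 0.105 0.284]
 [0.633 0.111 0.344]]
scene 0.6361955022622819 nearest [[0.636 0.084 0.4  ]
 [0.683 0.112 0.4  ]
 [0.693 0.143 0.4  ]
 [0.713 0.137 0.4  ]
 [0.735 0.109 0.256]]
```

```bash
python3 -m crank '[[-5.4,0.1,8.6,0,0,10,0],[-5.4,0.1,8.6,0,0,0,0],[-5.4,0.1,8.6,0,0,0,0],[-5.4,0.1,8.6,5,5,0,0.5],[-5.4,0.1,8.6,5,7,0,1],[-5.4,0.1,8.6,10,10,0,1],[-5.4,0.1,8.6,10,10,0,1],[-5.4,0.1,8.6,10,12,0,1],[-5.4,0.1,8.6,10,12,0,1],[-5.4,0.1,8.6,10,12,0,1],[-5.1,0.2,8.3,9,13,0,1],[0,0,0,0,0,0,1],[0,0,0,0,0,0,1]]'
python3 - <<'E'
from m import *
s=telemetry.state();print(s['qpos'].round(2))
b=np.radians(6.5); z=-np.sin(b)*ex-np.cos(b)*ez;y=np.cos(b)*ex-np.sin(b)*ez
print(rot(np.stack([np.cross(y,z),y,z],1)), tub(s['tool_pos']))
im,P=cloud('side');T=tub(P);q=T[(T[...,2]>.165)&(T[...,2]<.195)&(abs(T[...,1])<.075)&(T[...,0]>.03)&(T[...,0]<.09)]
print(len(q),np.median(q,0),q.min(0),q.max(0))
save('side4.png',im[90:390,150:550].repeat(2,0).repeat(2,1))
E
```

```text
clock: 10.6
tool_pos: [0.5125, 0.0384, 0.2962]
ee_rot: [[-0.818, 0.571, -0.068], [0.575, 0.813, -0.09], [0.004, -0.112, -0.994]]
contact_force: [0.3, -0.0, 0.4]
gripper_width: 0.0851
finger_force: 0.0
[-0.01  0.31  0.03  1.36 -0.09  0.61]
[-0.2 -0.2  0.1] [0.06020373 0.00099175 0.29620294]
783 [ 0.05857165 -0.00612944  0.18097775] [ 0.05502221 -0.07068171  0.16503517] [0.06764782 0.06758183 0.18995827]
```

View pics/side4.png

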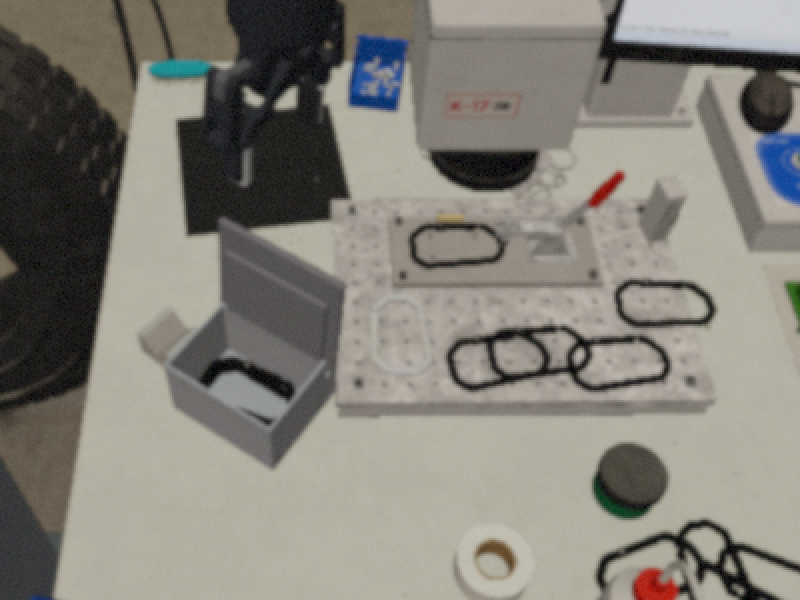

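The lid is leaning by itself and the open gripper is directly above it. I'll descend over the lip and grip it.

```bash
python3 -m crank '[[0,0,0,0,0,-35,1],[0,0,0,0,0,-35,1],[0,0,0,0,0,-30,1],[0,0,0,0,0,-20,1],[0,0,0,0,0,-12,1],[0,0,0,0,0,0,1],[0,0,0,0,0,0,0.4],[0,0,0,0,0,0,0.2],[0,0,0,0,0,0,0],[0,0,0,0,0,0,0],[0,0,0,0,0,0,0],[0,0,0,0,0,0,0],[0,0,0,0,0,0,0]]' 40
```

```text
clock: 12.28
tool_pos: [0.5125, 0.0375, 0.1657]
ee_rot: [[-0.819, 0.57, -0.067], [0.574, 0.814, -0.093], [0.001, -0.114, -0.993]]
contact_force: [-2.6, -4.5, 5.9]
gripper_width: 0.0068
finger_force: 41.5
```

```bash
python3 -m crank '[[0,0,0,0,0,6,0],[0,0,0,0,0,12,0],[0,0,0,0,0,20,0],[0,0,0,0,0,20,0],[0,0,0,0,0,25,0],[0,0,0,0,0,25,0],[0,0,0,0,0,20,0],[0,0,0,0,0,0,0],[0,0,0,0,0,0,0]]' 60
python3 - <<'E'
from m import *
s=telemetry.state();print(s['qpos'].round(2))
im,P=cloud('side');T=tub(P);q=T[(abs(T[...,1])<.075)&(T[...,0]>.02)&(T[...,0]<.1)&(T[...,2]>.15)&(T[...,2]<.3)]
print(len(q),q.min(0),q.max(0))
save('side5.png',im[90:390,150:550].repeat(2,0).repeat(2,1))
E
```

```text
clock: 13.4
tool_pos: [0.5128, 0.0384, 0.2928]
ee_rot: [[-0.819, 0.57, -0.066], [0.574, 0.814, -0.091], [0.002, -0.112, -0.994]]
contact_force: [0.1, -1.4, -1.8]
gripper_width: 0.0064
finger_force: 60.8
[-0.01  0.31  0.03  1.35 -0.09  0.6 ]
3226 [ 0.0406166  -0.07080814  0.19173181] [0.06505972 0.06797997 0.29991895]
```

View pics/side5.png

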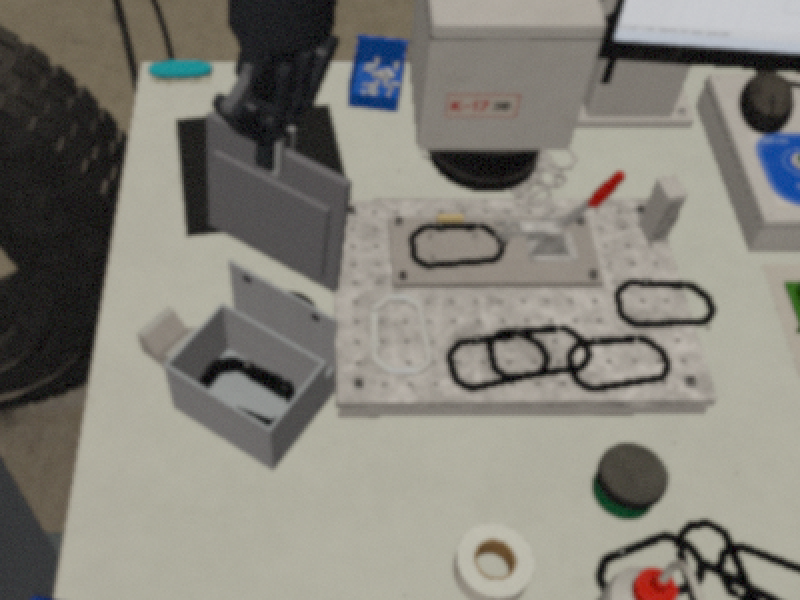

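The lid is held clear of the tub, and the V block and rolls are undisturbed. I'll carry it over the mat, then tilt it.

```bash
python3 -m crank '[[0,0,0,-8,15,0,0],[0,0,0,-13,35,0,0],[0,0,0,-13,40,0,0],[0,0,0,-13,40,0,0],[0,0,0,-13,40,0,0],[0,0,5,-13,40,0,0],[0,0,5,0,24,0,0],[7.8,-3.6,0,0,0,0,0],[7.8,-3.6,0,0,0,0,0],[7.8,-3.6,0,0,0,0,0],[7.8,-3.6,0,0,0,0,0],[0,0,0,0,0,0,0],[0,0,0,0,0,0,0]]'
python3 -c "
from m import *
s=telemetry.state();print(s['qpos'].round(2))"
```

```text
clock: 15.08
tool_pos: [0.4403, 0.2725, 0.2937]
ee_rot: [[-0.907, 0.374, 0.194], [0.421, 0.801, 0.425], [0.003, 0.467, -0.884]]
contact_force: [0.6, 0.9, -1.3]
gripper_width: 0.0068
finger_force: 60.7
[ 0.16 -0.03 -0.47  0.84  0.4   0.65]
```

```bash
python3 -m crank '[[7.7,-3.6,0,7,6,-10,0],[7.7,-3.6,0,7,6,-10,0],[7.7,-3.6,0,7,6,-20,0],[7.7,-3.6,0,6,6,-30,0],[0,0,0,0,0,-35,0],[0,0,0,0,0,-35,0],[0,0,0,0,0,0,0],[0,0,0,0,0,0,0]]'
python3 - <<'E'
from m import *
s=telemetry.state();print(s['qpos'].round(2))
im,P=cloud('side');d=np.array([.423,.906,0]);B=np.array([.482,.327,0])
g=(P[...,2]>.015)&(np.hypot(*(P-B)[...,:2].transpose(2,0,1))<.15)
q=P[g];a=(q-B)@d; i=a>np.percentile(a,97); print('tail',q[i].mean(0),a.max(),q[:,2].min())
save('side6.png',im[60:360,150:550].repeat(2,0).repeat(2,1))
E
```

```text
clock: 16.08
tool_pos: [0.469, 0.2957, 0.1595]
ee_rot: [[-0.908, 0.212, 0.363], [0.42, 0.453, 0.786], [0.002, 0.866, -0.5]]
contact_force: [0.4, -0.1, -0.9]
gripper_width: 0.007
finger_force: 60.9
[-0.09  0.28 -1.06 -0.3   0.95  0.62]
tail [0.518393   0.36798918 0.11527704] 0.05738535037899366 0.03166307142759055
```

View pics/side6.png

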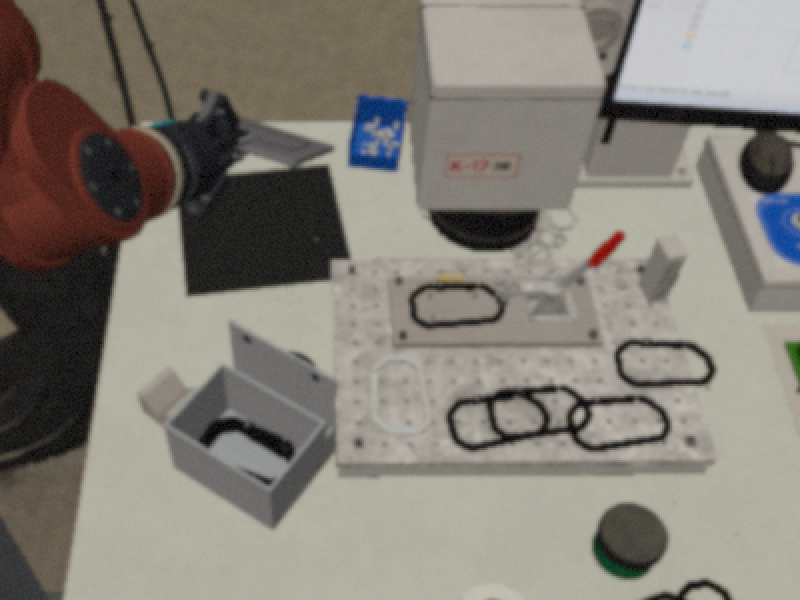

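The lid is tilted about 30° over the mat, with nothing in the way. I'll lower it until the tail touches.

```bash
python3 -m crank '[[0,0,0,0,0,-25,0],[0,0,0,0,0,-25,0],[0,0,0,0,0,-25,0],[0,0,0,0,0,-15,0],[0,0,0,0,0,-6,0],[0,0,0,0,0,0,0],[0,0,0,0,0,0,0]]'
```

```text
clock: 17.0
tool_pos: [0.4686, 0.2952, 0.0637]
ee_rot: [[-0.907, 0.211, 0.364], [0.421, 0.453, 0.786], [0.001, 0.866, -0.5]]
contact_force: [-0.1, -0.2, -2.1]
gripper_width: 0.0067
finger_force: 60.9
```

```bash
python3 -m crank '[[0,0,0,0,0,-3,0],[0,0,0,0,0,-3,0],[0,0,0,0,0,-3,0],[0,0,0,0,0,0,0]]'
python3 -c "
from m import *
s=telemetry.state();print(s['qpos'].round(2))"
```

```text
clock: 17.5
tool_pos: [0.4684, 0.2955, 0.0546]
ee_rot: [[-0.908, 0.21, 0.364], [0.42, 0.451, 0.787], [0.002, 0.867, -0.498]]
contact_force: [-1.0, -1.3, 7.0]
gripper_width: 0.0065
finger_force: 62.2
[-0.09  0.63 -1.13 -0.72  0.96  0.62]
```

```bash
python3 -m crank '[[1.8,-0.85,0,-0.6,-1.3,-3,0],[1.8,-0.85,0,-0.6,-1.3,-3,0],[1.8,-0.85,0,-0.6,-1.3,-3,0],[1.8,-0.85,0,-0.6,-1.3,-3,0],[0,0,0,0,0,0,0]]'
python3 - <<'E'
from m import *
s=telemetry.state();print(s['qpos'].round(2))
im,P=cloud('side')
save('side7.png',im[60:360,150:550].repeat(2,0).repeat(2,1))
E
```

```text
clock: 18.12
tool_pos: [0.4657, 0.2899, 0.0418]
ee_rot: [[-0.907, 0.159, 0.389], [0.42, 0.338, 0.842], [0.002, 0.928, -0.373]]
contact_force: [0.1, -2.3, 8.0]
gripper_width: 0.0065
finger_force: 62.5
[-0.17  0.85 -1.18 -1.04  1.11  0.64]
```

View pics/side7.png

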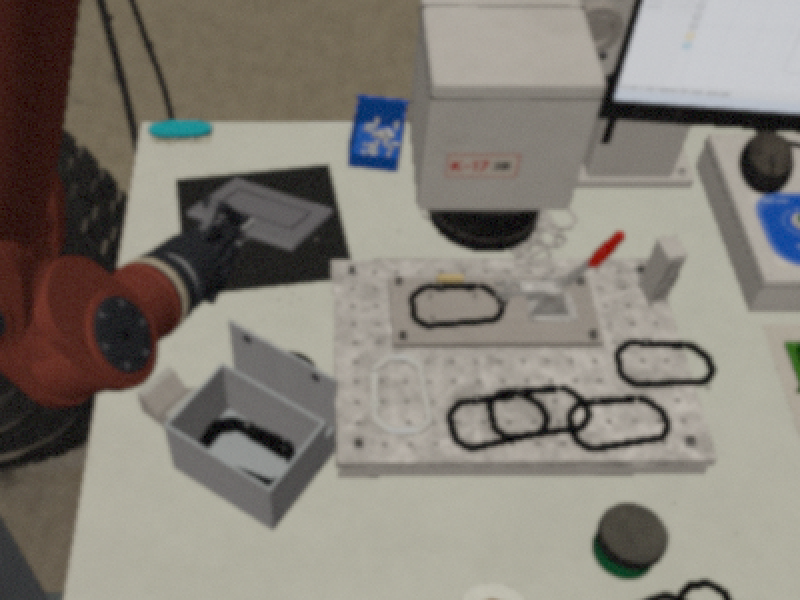

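The lid's tail rests on the mat, the lid slopes about 22°, and it is well centred. I'll open a little, let the lip rest on the lower finger and draw back.

```bash
python3 -m crank '[[0,0,0,0,0,0,0.1],[0,0,0,0,0,0,0.2],[0,0,0,0,0,0,0.35],[0,0,0,0,0,0,0.35],[0,0,0,-3,-6,-2,0.35],[0,0,0,-3,-6,-2,0.35],[0,0,0,-3,-6,-2,0.35],[0,0,0,-3,-6,-2,0.35],[0,0,0,-3,-6,-1,0.35],[0,0,0,-4,-9,0,0.35],[0,0,0,-4,-9,0,0.35],[0,0,0,-4,-9,0,0.35],[0,0,0,0,0,0,0.35]]'
python3 - <<'E'
from m import *
s=telemetry.state();print(s['qpos'].round(2))
im,P=cloud('side')
save('side8.png',im[60:360,150:550].repeat(2,0).repeat(2,1))
q=P[(abs(P[...,2]-.016)<.006)&(np.hypot(P[...,0]-.482,P[...,1]-.327)<.12)];r=cv2.minAreaRect((q[:,:2]*1000).astype(np.float32));print(r,q[:,2].min(),q[:,2].max())
E
```

```text
clock: 19.8
tool_pos: [0.439, 0.2322, 0.0329]
ee_rot: [[-0.906, 0.16, 0.391], [0.422, 0.339, 0.841], [0.002, 0.927, -0.375]]
contact_force: [0.1, -0.2, 0.1]
gripper_width: 0.0302
finger_force: 0.0
[-0.36  0.8  -1.13 -0.54  1.18  0.2 ]
((472.8533630371094, 298.1164855957031), (173.43666076660156, 138.9544677734375), 65.36487579345703) 0.010182766863745588 0.021953151960838767
```

View pics/side8.png

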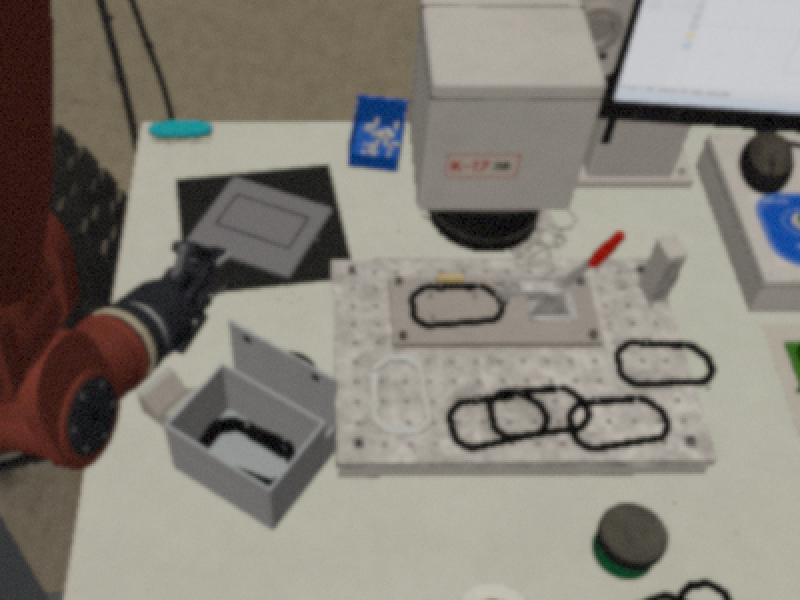

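```bash
python3 -m crank '[[0,0,0,-4,-8,2,0.35],[0,0,0,0,-5,15,0.35],[0,0,0,0,0,25,0.35],[0,0,0,0,0,25,0.35],[0,0,0,0,0,0,0.35],[0,0,0,0,0,0,0.35],[0,0,0,0,0,0,0.35]]'
python3 - <<'E'
from m import *
im,P=cloud('side')
q=P[(P[...,2]>.009)&(P[...,2]<.03)&(np.hypot(P[...,0]-.482,P[...,1]-.327)<.11)];r=cv2.minAreaRect((q[:,:2]*1000).astype(np.float32))
A=np.c_[q[:,:2],np.ones(len(q))];print(r,np.linalg.lstsq(A,q[:,2],rcond=None)[0])
E
```

```text
clock: 20.72
tool_pos: [0.4344, 0.2202, 0.099]
ee_rot: [[-0.907, 0.16, 0.389], [0.421, 0.34, 0.841], [0.003, 0.927, -0.376]]
contact_force: [0.3, 0.1, -1.4]
gripper_width: 0.0298
finger_force: 0.0
((481.91845703125, 317.65576171875), (127.07270050048828, 139.38848876953125), 64.31571960449219) [0.0001269  0.00447414 0.01495184]
```

Lid lies flat, with its origin within about 5 mm of the mat's middle, and is released.

```bash
python3 -c "
from rig import robot
print(robot.finish_job())"
```

```text
the job is handed in; nothing more can be done
None
```

I tipped the lid up until it leaned on the panel by itself, then gripped it by the lip, lifted it off and laid it flat on the mat, released, its origin within about 5 mm of the middle; neither the V block nor the rolls were touched as far as I could see, and the job was handed in at about 21 s with no verdict returned.

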